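# Tap the vial rack square on the shaker platform

### The job

The large three-well vial rack was set down askew on the shaker's platform. Without lifting it, nudge it with the fingertips, tapping one long side near one end and then the opposite side near the other end, until it sits centred in the painted outline and lined up with it. Leave the small two-well rack and the single jar on the platform where they stand.

Things in the scene. Friction and masses are not known exactly. Their poses are not given: they have to be found in the camera images.
- rack3: Large loose rack: solid yellow wooden block 200 mm long (x axis), 100 wide (y), 45 tall, 0.5 kg; three wells in a row. Jars fixed in the middle and -x wells rise 23 mm above its top; the +x well is empty. Origin: centre of underside. Starts turned 22 to 30 degrees anticlockwise from the outline, centre within 20 mm of its. Pushed near one end it slides and turns; the other end swings back a bit.
- outline (a point): Centre of the dark rectangle painted on the white platform (340 x 360 mm) of a low shaker fixed to the table, at the platform's top face, 50 mm above the table. The rectangle is 236 mm long (x axis, within 17 degrees of straight ahead of the robot) by 136 mm wide (y axis): an even 18 mm shows round a well-placed rack. Ticks mark the middles of its sides.
- rack2: Small rack, a bystander: loose yellow wooden block 85 mm long (x axis), 50 wide, 40 tall with two empty wells. Origin: centre of its underside. It stands on the platform in the outline's (-x, +y) or (+x, -y) corner, about 120 mm in x and 147 mm in y from the outline's centre.
- jar: Single glass jar, a bystander: loose, 44 mm across, 57 mm tall, dark contents. Origin: centre of its underside. It stands on the platform in the other of those two corners.
Things that resemble listed ones, but are neither listed nor needed, are in the scene too. Of the things that look like the rack3, the larger one is meant.

How it is judged:
By the outcome, as a careful person would: the job done as asked, in the order asked, and still so for the second after the job is handed in, with the robot touching nothing.
It also fails if it takes over 54 s, if anything falls off the work surface, if the arm or the gripper's body presses on something with over 40 N, if the wrist force passes 120 N, or if a joint passes its speed limit or range.

### The arm

A 7-joint arm with a two-finger parallel gripper is mounted at the origin on the work surface. World frame = base frame: x ahead of the robot, y to its left, z up, the work surface at z = 0. Lengths are in m, angles in degrees, forces in N, time in s.
With the tool pointing down it reaches from about 0.425 to 0.875 m from the base axis. Payload 4.7 kg.
Tool frame: the origin (TCP) lies midway between the tips of the shut fingers; the grasp point (between the pads) lies 19 mm behind it; z points along the fingers, y is the line along which they close (so a half turn about z gives the same grasp; the last joint's range is limited). The gripper opens to 87 mm and grips with 3 to 60 N. Pads are 19 mm wide; open, the fingers measure 117 mm over their backs; the gripper's body (75 mm by 190 mm) begins 51 mm behind the grasp point.
Start: joints at [-70.697, 18.392, -4.016, 83.108, 1.295, 78.541, -3.26], TCP at [0.206, 0.616, 0.223] pointing down, gripper open.
Joint ranges: [-163.93, 163.93], [-17.29, 119.83], [-79.2, 71.16], [3.27, 140.29], [-89.18, 269.18], [5.43, 117.66], [-154.24, 154.24]. Speed limits (degrees/s): [147.25, 147.25, 180, 180, 180, 180, 180].

### API

Orientations are given as [roll, pitch, yaw] about the fixed x, y, z axes, in that order (R = Rz(yaw) Ry(pitch) Rx(roll)).
In Python, from cell import env gives the robot as it stands. The module is installed in compiled form; this text tells all that it offers.
- The arm moves only by the tool send_rows, never from a script. Its argument "series" is a list of rows, each an object with "travel": the shift along the tool's x, y, z in cm, a list of three; "dr": the turn, a rotation vector about the tool's x, y, z in degrees, a list of three; "claw": the finger opening in cm, from 0 to 8.7. In form: [{"travel": [tx, ty, tz], "dr": [wx, wy, wz], "claw": claw}, ...]. A call has 1 to 12 rows; each row is the pose to reach, as a shift and turn from the pose commanded when the call began, along the tool's axes at that moment; what a row does not reach only later rows make up. A row lasts 1/12 s, in which the tool goes at most 41.7 mm and 7.16 degrees, less where a joint would pass 70% of its speed; a pose out of reach is approached as far as the arm can. A call with a gripper value outside its range is refused whole. The fingers move at their own pace and stop on an object; "grip_force" is the grip in N (left out, the last holds). Time passes only in rows, so rows that repeat a pose let the fingers close. It gives the time, the measured TCP pose, the force and the opening at its end, in the units of the state.
- env.get_obs(): the state, without advancing time (a new reading comes with each control period).
- env.read_camera(name): name is "scene" or "side" or "wrist"; returns the picture (400x640x3 uint8, blue, green, red); there is no depth.
- env.calibration(name): a dict with "fx", "fy", "cx", "cy" (pixels), "cam_to_world" (4x4, takes a point from camera to world coordinates). Camera axes: x right, y down, z forward; pixel columns grow to the right and rows downward; lengths in m; the calibration is good to about 2 mm. A picture is of the moment at which its call begins: read the wrist's pose just before it. calibration takes no time and is no camera call; for the wrist camera it gives the pose at the moment of the call.
- env.sign_off(): hands the job in, once; it reports no verdict.
The state is a dict: "time_s": time; "qpos": joint angles; "joint_velocities": joint speeds; "effort": joint torques, N m; "tool_pos": TCP position; "tool_rot": TCP orientation; "force": force on the tool from outside, world axes, zero at the start; "wrist_torque": the same for the moment, N m; "grip_width": finger opening in m.
Only numpy, scipy, OpenCV 4.12 (cv2) and the standard library are available. Lean on these libraries where they do the work, as an engineer would, in place of code of your own. Each camera call takes 0.05 s, during which the arm holds its last target. There are 200 camera calls.

## Working session

There is one attempt and no reset: what is moved stays moved. The work goes in short steps, Python scripts to look and compute and a tool call to move; the robot and the scene stay as the last step left them, time stands still between calls to the robot, and variables do not carry over. Pictures are saved under pics/ and viewed, on a budget of 10 in all, crops included, one or two more only if the job needs it, and the job is handed in when it is done.

Besides the shell and the picture viewer there is one more tool, called after "Call:" as a command line: name --argument value ..., lists and objects as JSON in quotes. send_rows: Moves the arm, as the interface text tells. Its arguments: {"type":"object","properties":{"series":{"type":"array"},"grip_force":{"type":"number"}},"required":["series"]}

```bash
mkdir -p pics; python3 - <<'E'
from cell import env
import cv2
print(env.get_obs())
for n in("scene","side"):
    c=env.calibration(n);print(n,c)
    cv2.imwrite(f"pics/{n}0.png",env.read_camera(n))
E
```

```text
{'time_s': 0.0, 'qpos': array([-70.69597309,  18.44057076,  -4.01626567,  83.17657392,
         1.29563474,  78.54216085,  -3.25897341]), 'joint_velocities': array([ 0.00239689, -0.00949179, -0.06677115, -0.00202065, -0.0149632 ,
       -0.01125782,  0.08715958]), 'effort': array([ 6.22322859e-04, -4.91285205e+01, -4.03271439e-01, -3.12521839e+01,
       -6.38020132e-02,  4.38769755e-02,  1.85271902e-04]), 'tool_pos': array([0.2060689 , 0.61586094, 0.22142987]), 'tool_rot': array([-1.79885982e+02,  6.29410728e-03,  1.61507616e+02]), 'force': array([0.37273831, 0.85636063, 0.04470251]), 'wrist_torque': array([-0.00370195, -0.00895703,  0.03276054]), 'grip_width': 0.08694391484268005}
scene {'fx': 370.20745275502253, 'fy': 370.20745275502253, 'cx': 320.498143008564, 'cy': 202.22523165521767, 'cam_to_world': array([[-0.38295861,  0.7022346 , -0.60017436,  0.94285157],
       [ 0.92370219,  0.29870657, -0.23989299,  0.18947413],
       [ 0.01081486, -0.64625146, -0.76304789,  0.61040452],
       [ 0.        ,  0.        ,  0.        ,  1.        ]])}
side {'fx': 506.48434613396284, 'fy': 506.48434613396284, 'cx': 320.401621186199, 'cy': 208.83063011540742, 'cam_to_world': array([[ 0.86416556, -0.36987072,  0.34119428,  0.07903821],
       [-0.50316487, -0.6439654 ,  0.5763104 , -0.69011533],
       [ 0.00655697, -0.66970457, -0.74259867,  0.98810836],
       [ 0.        ,  0.        ,  0.        ,  1.        ]])}
```

View pics/scene0.png

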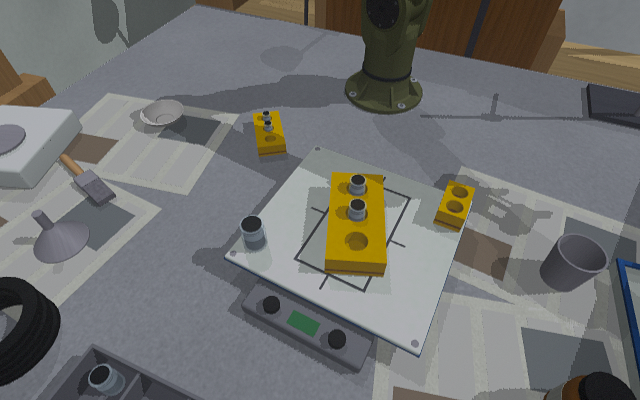

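View pics/side0.png

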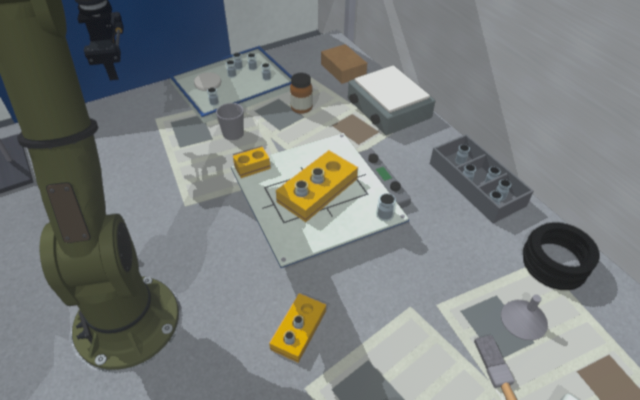

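The scene view has the platform at about (350,250) and the tilted rack3 at about (357,225). The jar is at (252,230), rack2 at (455,205), and the lookalike sits off the platform at (268,135). I'll enlarge both views.

```bash
python3 - <<'E'
import cv2
a=cv2.imread("pics/scene0.png")[150:310,220:480];cv2.imwrite("pics/c1.png",cv2.resize(a,None,fx=3,fy=3,interpolation=cv2.INTER_CUBIC))
a=cv2.imread("pics/side0.png")[130:270,230:415];cv2.imwrite("pics/c2.png",cv2.resize(a,None,fx=4,fy=4,interpolation=cv2.INTER_CUBIC))
E
```

```text
(no output)
```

View pics/c1.png

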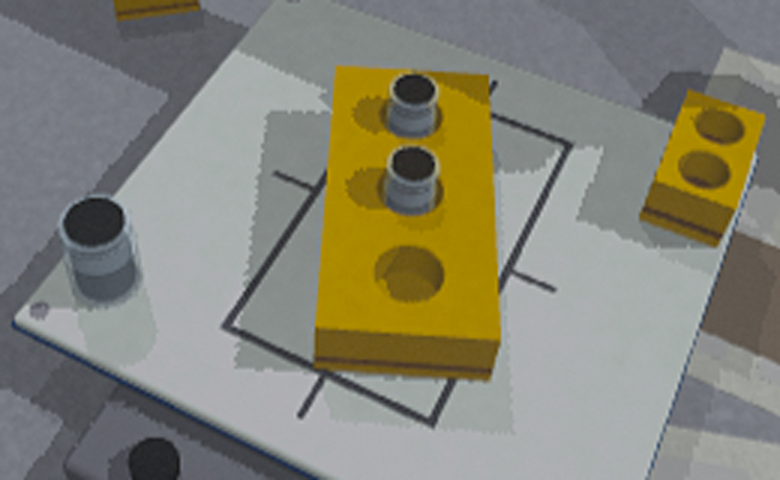

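View pics/c2.png

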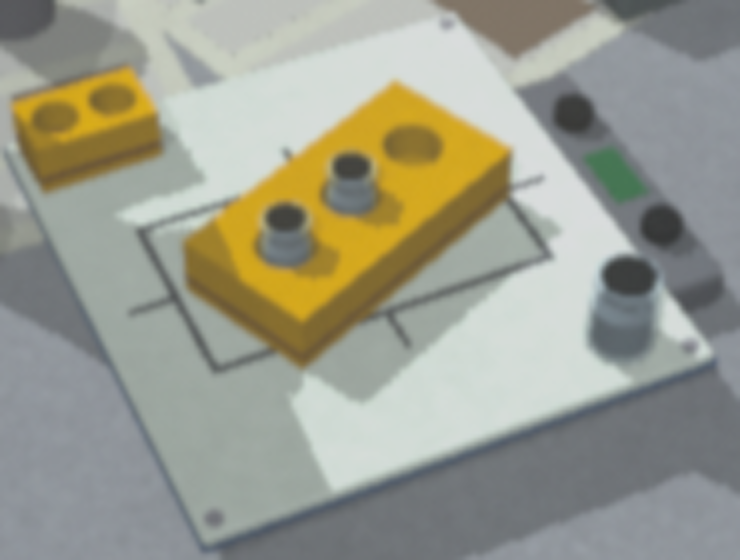

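The crops show three outline corners in each view plus the ticks. All four rack3 top corners are visible: in c1 at (336,66), (489,74), (499,342), (315,330), and in c2 at (396,81), (511,152), (303,320), (187,242). Next I'll fit the poses.

```bash
cat > h.py <<'E'
from cell import env
import numpy as np, cv2
from scipy.optimize import least_squares
def ray(n,uv,z,c=None):
    c=c or env.calibration(n);T=c["cam_to_world"]
    uv=np.atleast_2d(np.array(uv,float))
    d=np.c_[(uv[:,0]-c["cx"])/c["fx"],(uv[:,1]-c["cy"])/c["fy"],np.ones(len(uv))]@T[:3,:3].T
    o=T[:3,3];return (o+d*((z-o[2])/d[:,2])[:,None])[:,:2]
def crop(pts,ox,oy,s): return (np.array(pts)+.5)/s-.5+[ox,oy]
def rect(P,L,sg,x0):  # fit pose so that corners sg*L/2 lie at P
    sg=np.array(sg)*np.array(L)/2
    def f(x):
        c,s=np.cos(x[2]),np.sin(x[2]);return (sg@np.array([[c,s],[-s,c]])+x[:2]-P).ravel()
    r=least_squares(f,x0);return r.x, np.abs(r.fun).max()
E
python3 - <<'E'
from h import *
S=lambda p,z:ray("scene",crop(p,220,150,3),z)
D=lambda p,z:ray("side",crop(p,230,130,4),z)
np.set_printoptions(precision=4,suppress=True)
def show(n,r): print(n,r[0][:2],np.degrees(r[0][2]),"err",r[1])
a=S([(571,146),(227,326),(434,424)],.05); b=D([(140,231),(217,370),(549,256)],.05)
print(a,b)
ra=rect(a,(.236,.136),[(-1,1),(1,-1),(1,1)],[.57,0,0]);show("out scene",ra)
# side: identify corner signs 
rb=rect(b,(.236,.136),[(-1,1),(-1,-1),(1,-1)],[.57,0,0]);show("out side",rb)
a=S([(336,66),(489,74),(499,342),(315,330)],.095);b=D([(396,81),(511,152),(303,320),(187,242)],.095)
print(a,b)
show("r3 scene",rect(a,(.2,.1),[(-1,-1),(-1,1),(1,1),(1,-1)],[.57,0,.4]))
show("r3 side",rect(b,(.2,.1),[(1,1),(1,-1),(-1,-1),(-1,1)],[.57,0,.4]))
print("jar",S([(94,222)],.107),D([(629,276)],.107))
print("rack2 top",S([(690,91),(764,114),(722,237),(650,206)],.09).mean(0),D([(13,99),(132,67),(159,119),(37,150)],.09).mean(0))
E
```

```text
[[0.4222 0.1748]
 [0.6387 0.0221]
 [0.6512 0.1535]] [[0.4224 0.1746]
 [0.411  0.0446]
 [0.6399 0.0239]]
out scene [0.5294 0.0979] -5.302918765980689 err 0.003999418047757997
out side [0.5322 0.1002] -4.935746021972766 err 0.004056072815907363
[[0.4563 0.0175]
 [0.4239 0.1119]
 [0.6156 0.1735]
 [0.647  0.0801]] [[0.6143 0.1742]
 [0.6432 0.0787]
 [0.4572 0.0186]
 [0.4268 0.1103]]
r3 scene [0.5357 0.0958] 18.14994437776482 err 0.0011587602776151895
r3 side [0.5354 0.0954] 18.224082084442667 err 0.002797184084388449
jar [[ 0.637  -0.0589]] [[ 0.6381 -0.057 ]]
rack2 top [0.437  0.2559] [0.4264 0.2572]
```

Both cameras agree. The outline centre is about (0.531, 0.099) with yaw −5.1°, and rack3 is at (0.5355, 0.0956) with yaw 18.2°, so it's 23° off, as the task says. I'll push at the −x end on the −y side first, with shut fingers and the tool axes lined up with the outline (tool x = −u, tool y = +v).

Call:
send_rows --series '[{"travel": [-29,-20,0],"dr": [0,0,-13.4],"claw": 0},{"travel": [-29,-20,0],"dr": [0,0,-13.4],"claw": 0},{"travel": [-29,-20,0],"dr": [0,0,-13.4],"claw": 0},{"travel": [-29,-20,0],"dr": [0,0,-13.4],"claw": 0},{"travel": [-29,-20,0],"dr": [0,0,-13.4],"claw": 0},{"travel": [-29,-20,0],"dr": [0,0,-13.4],"claw": 0},{"travel": [-29,-20,0],"dr": [0,0,-13.4],"claw": 0},{"travel": [-29,-20,0],"dr": [0,0,-13.4],"claw": 0},{"travel": [-29,-20,0],"dr": [0,0,-13.4],"claw": 0},{"travel": [-45.8,-50.9,0],"dr": [0,0,-13.4],"claw": 0},{"travel": [-45.8,-50.9,0],"dr": [0,0,-13.4],"claw": 0},{"travel": [-45.8,-50.9,0],"dr": [0,0,-13.4],"claw": 0}]'

```text
time_s: 1.1
tool_pos: [0.4394, 0.2098, 0.222]
tool_rot: [-180.0, -0.0, 174.9]
force: [0.6, 0.3, 0.1]
grip_width: 0.0151
```

```bash
cat >> h.py <<'E'
from scipy.optimize import minimize
O=np.array([.531,.0988]);OY=np.radians(-5.1)
def R(a): return np.array([[np.cos(a),-np.sin(a)],[np.sin(a),np.cos(a)]])
def tcp_uv():
    o=env.get_obs();p=o["tool_pos"];print("t",round(o["time_s"],2),"tcp uv mm",np.round(R(OY).T@(p[:2]-O)*1e3,1),"z",round(p[2],4),"yaw",round(o["tool_rot"][2],1),"F",np.round(o["force"],1))
def boxhull(x,L,z0,h,c):
    sg=np.array([(i,j) for i in(-.5,.5) for j in(-.5,.5)])*L
    P=sg@R(x[2]).T+x[:2];P=np.vstack([np.c_[P,[z0]*4],np.c_[P,[z0+h]*4]])
    T=c["cam_to_world"];q=(P-T[:3,3])@T[:3,:3]
    uv=np.c_[q[:,0]/q[:,2]*c["fx"]+c["cx"],q[:,1]/q[:,2]*c["fy"]+c["cy"]]
    return cv2.convexHull(uv.astype(np.float32))
def fit(n,x0,img=None,L=(.2,.1),h=.045):
    c=env.calibration(n);img=env.read_camera(n) if img is None else img
    hsv=cv2.cvtColor(img,cv2.COLOR_BGR2HSV)
    m=cv2.inRange(hsv,(15,120,40),(35,255,255))
    k,lab,st,ce=cv2.connectedComponentsWithStats(m)
    h0=boxhull(x0,L,.05,h,c);b=h0.mean(0)[0]
    i=min((i for i in range(1,k) if st[i,4]>120),key=lambda i:np.hypot(*(ce[i]-b)))
    H=cv2.convexHull(cv2.findContours((lab==i).astype(np.uint8),0,1)[0][0]).astype(np.float32)
    A=cv2.contourArea(H)
    def f(x):
        B=boxhull(x*np.array([1,1,.1]),L,.05,h,c);I=cv2.intersectConvexConvex(B,H)[0];return 1-I/(A+cv2.contourArea(B)-I)
    x=np.array(x0)*[1,1,10]
    r=minimize(f,x,method="Nelder-Mead",options=dict(initial_simplex=np.vstack([x,x+[.02,0,0],x+[0,.02,0],x+[0,0,1.5]]),xatol=1e-5,fatol=1e-6))
    x=r.x*[1,1,.1];print(n,"uv mm",np.round(R(OY).T@(x[:2]-O)*1e3,1),"rel yaw",round(np.degrees(x[2]-OY),2),"1-IoU",round(r.fun,3));return x
E
python3 - <<'E'
from h import *
tcp_uv()
for n in("scene","side"): fit(n,(.5355,.0956,.317),cv2.imread(f"pics/{n}0.png"))
E
```

```text
t 1.1 tcp uv mm [-101.1  102.4] z 0.222 yaw 174.9 F [0.6 0.3 0.1]
scene uv mm [ 3.8 -3.4] rel yaw 23.39 1-IoU 0.009
side uv mm [5.4 1. ] rel yaw 25.56 1-IoU 0.055
```

Call:
send_rows --series '[{"travel": [-5.9,-22.5,0],"dr": [0,0,0],"claw": 0},{"travel": [-5.9,-22.5,0],"dr": [0,0,0],"claw": 0},{"travel": [-5.9,-22.5,0],"dr": [0,0,0],"claw": 0},{"travel": [-5.9,-22.5,0],"dr": [0,0,0],"claw": 0},{"travel": [-5.9,-22.5,0],"dr": [0,0,0],"claw": 0},{"travel": [-5.9,-22.5,0],"dr": [0,0,0],"claw": 0},{"travel": [-5.9,-22.5,0],"dr": [0,0,0],"claw": 0},{"travel": [-5.9,-22.5,15.0],"dr": [0,0,0],"claw": 0},{"travel": [-5.9,-22.5,15.0],"dr": [0,0,0],"claw": 0},{"travel": [-5.9,-22.5,15.0],"dr": [0,0,0],"claw": 0},{"travel": [-5.9,-22.5,15.0],"dr": [0,0,0],"claw": 0},{"travel": [-5.9,-22.5,15.0],"dr": [0,0,0],"claw": 0}]'

```text
time_s: 2.1
tool_pos: [0.4731, -0.0174, 0.0671]
tool_rot: [-179.8, -0.6, 174.9]
force: [-1.5, 0.2, 0.3]
grip_width: 0.0006
```

```bash
python3 - <<'E'
from h import *
tcp_uv()
im=env.read_camera("side");cv2.imwrite("pics/s1.png",cv2.resize(im[110:290,200:440],None,fx=3,fy=3))
E
```

```text
t 2.1 tcp uv mm [ -47.3 -120.9] z 0.0671 yaw 174.9 F [-1.5  0.2  0.3]
```

View pics/s1.png

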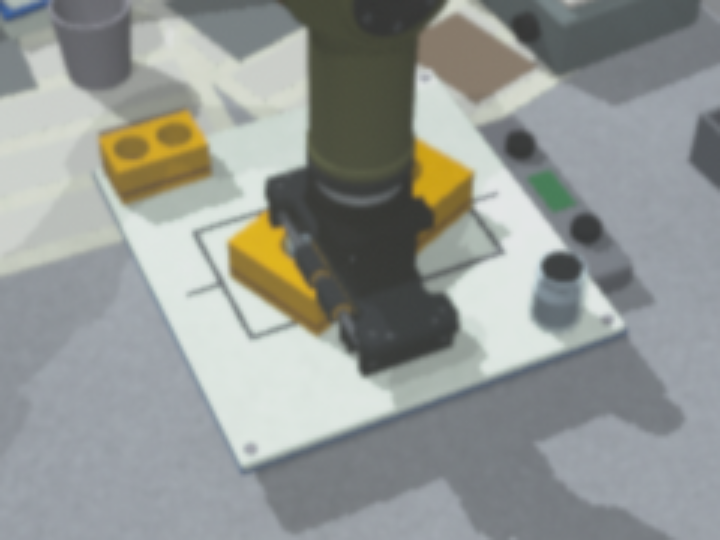

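The view shows the gripper low at the −y side, clear of rack3, the jar (558,290) and rack2 (155,155). Next is the first gentle push toward +v, drifting slightly toward −u.

Call:
send_rows --series '[{"travel": [0,1.0,0],"dr": [0,0,0],"claw": 0},{"travel": [0,1.8,0],"dr": [0,0,0],"claw": 0},{"travel": [0.1,2.1,0],"dr": [0,0,0],"claw": 0},{"travel": [0.2,2.4,0],"dr": [0,0,0],"claw": 0},{"travel": [0.3,2.7,0],"dr": [0,0,0],"claw": 0},{"travel": [0.4,3.0,0],"dr": [0,0,0],"claw": 0},{"travel": [0.5,3.3,0],"dr": [0,0,0],"claw": 0},{"travel": [0.6,3.6,0],"dr": [0,0,0],"claw": 0},{"travel": [0.7,3.9,0],"dr": [0,0,0],"claw": 0},{"travel": [0.8,4.1,0],"dr": [0,0,0],"claw": 0},{"travel": [0.8,4.2,0],"dr": [0,0,0],"claw": 0},{"travel": [0.8,4.2,0],"dr": [0,0,0],"claw": 0}]'

```text
time_s: 3.15
tool_pos: [0.4737, 0.0251, 0.0724]
tool_rot: [180.0, -0.0, 174.9]
force: [-0.2, -3.9, 1.5]
grip_width: 0.0004
```

```bash
python3 - <<'E'
from h import *
tcp_uv()
fit("scene",(.5355,.0956,.25))
E
```

```text
t 3.15 tcp uv mm [-50.5 -78.5] z 0.0724 yaw 174.9 F [-0.2 -3.9  1.5]
scene uv mm [3.4 4.7] rel yaw 17.77 1-IoU 0.019
```

The scene fit gives rel yaw 17.8°, v +4.7 mm. The bystanders weren't touched. Now I'll back off, lift and cross to the +y side near the +x end.

Call:
send_rows --series '[{"travel": [0,-2.5,0],"dr": [0,0,0],"claw": 0},{"travel": [0,-2.5,-4],"dr": [0,0,0],"claw": 0},{"travel": [0,-2.5,-8],"dr": [0,0,0],"claw": 0},{"travel": [0,-2.5,-9.5],"dr": [0,0,0],"claw": 0},{"travel": [-12.0,20.3,-9.5],"dr": [0,0,0],"claw": 0},{"travel": [-12.0,20.3,-9.5],"dr": [0,0,0],"claw": 0},{"travel": [-12.0,20.3,-9.5],"dr": [0,0,0],"claw": 0},{"travel": [-12.0,20.3,-9.5],"dr": [0,0,0],"claw": 0},{"travel": [-12.0,20.3,-9.5],"dr": [0,0,0],"claw": 0},{"travel": [-12.0,20.3,-9.5],"dr": [0,0,0],"claw": 0},{"travel": [-12.0,20.3,-9.5],"dr": [0,0,0],"claw": 0},{"travel": [-12.0,20.3,-9.5],"dr": [0,0,0],"claw": 0}]'

```text
time_s: 4.2
tool_pos: [0.6113, 0.2223, 0.1656]
tool_rot: [179.9, -0.1, 175.3]
force: [-0.6, 0.4, 0.5]
grip_width: 0.0002
```

Call:
send_rows --series '[{"travel": [0,0,4],"dr": [0,0,0],"claw": 0},{"travel": [0,0,8],"dr": [0,0,0],"claw": 0},{"travel": [0,0,9.5],"dr": [0,0,0],"claw": 0},{"travel": [0,0,9.5],"dr": [0,0,0],"claw": 0}]'

```text
time_s: 4.53
tool_pos: [0.6073, 0.2143, 0.0672]
tool_rot: [-179.8, -0.5, 174.8]
force: [-1.0, -0.7, -0.0]
grip_width: 0.0007
```

```bash
python3 - <<'E'
from h import *
tcp_uv()
fit("side",(.5355,.0956,.25))
E
```

```text
t 4.53 tcp uv mm [ 65.8 121.8] z 0.0672 yaw 174.8 F [-1.  -0.7 -0. ]
side uv mm [ 7.5 10. ] rel yaw 19.12 1-IoU 0.05
```

Call:
send_rows --series '[{"travel": [-0.2,-1.2,0],"dr": [0,0,0],"claw": 0},{"travel": [-0.2,-2.2,0],"dr": [0,0,0],"claw": 0},{"travel": [-0.2,-2.6,0],"dr": [0,0,0],"claw": 0},{"travel": [-0.2,-2.9,0],"dr": [0,0,0],"claw": 0},{"travel": [-0.2,-3.2,0],"dr": [0,0,0],"claw": 0},{"travel": [-0.2,-3.5,0],"dr": [0,0,0],"claw": 0},{"travel": [-0.3,-3.8,0],"dr": [0,0,0],"claw": 0},{"travel": [-0.3,-4.1,0],"dr": [0,0,0],"claw": 0},{"travel": [-0.3,-4.4,0],"dr": [0,0,0],"claw": 0},{"travel": [-0.4,-4.7,0],"dr": [0,0,0],"claw": 0},{"travel": [-0.4,-4.9,0],"dr": [0,0,0],"claw": 0},{"travel": [-0.4,-5.0,0],"dr": [0,0,0],"claw": 0}]'

```text
time_s: 5.58
tool_pos: [0.6115, 0.1659, 0.0727]
tool_rot: [180.0, 0.0, 174.9]
force: [2.0, 2.0, 1.1]
grip_width: 0.0002
```

```bash
python3 - <<'E'
from h import *
tcp_uv()
fit("side",(.5355,.0956,.1))
E
```

```text
t 5.58 tcp uv mm [74.3 74. ] z 0.0727 yaw 174.9 F [2.  2.  1.1]
side uv mm [4.7 2.1] rel yaw 12.84 1-IoU 0.051
```

Call:
send_rows --series '[{"travel": [0,2.5,0],"dr": [0,0,0],"claw": 0},{"travel": [0,2.5,-4],"dr": [0,0,0],"claw": 0},{"travel": [0,2.5,-8],"dr": [0,0,0],"claw": 0},{"travel": [0,2.5,-9.5],"dr": [0,0,0],"claw": 0},{"travel": [14.3,-18.4,-9.5],"dr": [0,0,0],"claw": 0},{"travel": [14.3,-18.4,-9.5],"dr": [0,0,0],"claw": 0},{"travel": [14.3,-18.4,-9.5],"dr": [0,0,0],"claw": 0},{"travel": [14.3,-18.4,-9.5],"dr": [0,0,0],"claw": 0},{"travel": [14.3,-18.4,-9.5],"dr": [0,0,0],"claw": 0},{"travel": [14.3,-18.4,-9.5],"dr": [0,0,0],"claw": 0},{"travel": [14.3,-18.4,-9.5],"dr": [0,0,0],"claw": 0},{"travel": [14.3,-18.4,-9.5],"dr": [0,0,0],"claw": 0}]'

```text
time_s: 6.63
tool_pos: [0.4504, -0.0071, 0.1672]
tool_rot: [180.0, -0.1, 174.6]
force: [0.5, -0.4, 0.3]
grip_width: 0.0004
```

Call:
send_rows --series '[{"travel": [0,0,4],"dr": [0,0,0],"claw": 0},{"travel": [0,0,8],"dr": [0,0,0],"claw": 0},{"travel": [0,0,9.5],"dr": [0,0,0],"claw": 0},{"travel": [0,0,9.5],"dr": [0,0,0],"claw": 0}]'

```text
time_s: 6.97
tool_pos: [0.449, -0.0041, 0.0684]
tool_rot: [-179.8, -0.5, 175.0]
force: [-0.5, 0.4, -0.3]
grip_width: 0.0006
```

```bash
python3 - <<'E'
from h import *
tcp_uv()
fit("scene",(.5355,.0956,.1))
E
```

```text
t 6.97 tcp uv mm [ -72.5 -109.7] z 0.0684 yaw 175.0 F [-0.5  0.4 -0.3]
scene uv mm [ 0.8 -3.7] rel yaw 12.19 1-IoU 0.007
```

Call:
send_rows --series '[{"travel": [0,1.0,0],"dr": [0,0,0],"claw": 0},{"travel": [0,1.9,0],"dr": [0,0,0],"claw": 0},{"travel": [0,2.2,0],"dr": [0,0,0],"claw": 0},{"travel": [0,2.5,0],"dr": [0,0,0],"claw": 0},{"travel": [0.1,2.8,0],"dr": [0,0,0],"claw": 0},{"travel": [0.1,3.1,0],"dr": [0,0,0],"claw": 0},{"travel": [0.2,3.4,0],"dr": [0,0,0],"claw": 0},{"travel": [0.2,3.7,0],"dr": [0,0,0],"claw": 0},{"travel": [0.2,4.0,0],"dr": [0,0,0],"claw": 0},{"travel": [0.3,4.3,0],"dr": [0,0,0],"claw": 0},{"travel": [0.3,4.6,0],"dr": [0,0,0],"claw": 0},{"travel": [0.3,4.7,0],"dr": [0,0,0],"claw": 0}]'

```text
time_s: 8.02
tool_pos: [0.453, 0.0432, 0.0724]
tool_rot: [-180.0, -0.1, 174.9]
force: [-2.6, -3.9, 2.8]
grip_width: 0.0004
```

```bash
python3 - <<'E'
from h import *
tcp_uv()
fit("scene",(.5355,.0956,.0))
E
```

```text
t 8.02 tcp uv mm [-72.7 -62.3] z 0.0724 yaw 174.9 F [-2.6 -3.9  2.8]
scene uv mm [3.5 5.6] rel yaw 5.27 1-IoU 0.014
```

Call:
send_rows --series '[{"travel": [0,-2.5,0],"dr": [0,0,0],"claw": 0},{"travel": [0,-2.5,-4],"dr": [0,0,0],"claw": 0},{"travel": [0,-2.5,-8],"dr": [0,0,0],"claw": 0},{"travel": [0,-2.5,-9.5],"dr": [0,0,0],"claw": 0},{"travel": [-15.5,16.7,-9.5],"dr": [0,0,0],"claw": 0},{"travel": [-15.5,16.7,-9.5],"dr": [0,0,0],"claw": 0},{"travel": [-15.5,16.7,-9.5],"dr": [0,0,0],"claw": 0},{"travel": [-15.5,16.7,-9.5],"dr": [0,0,0],"claw": 0},{"travel": [-15.5,16.7,-9.5],"dr": [0,0,0],"claw": 0},{"travel": [-15.5,16.7,-9.5],"dr": [0,0,0],"claw": 0},{"travel": [-15.5,16.7,-9.5],"dr": [0,0,0],"claw": 0},{"travel": [-15.5,16.7,-9.5],"dr": [0,0,0],"claw": 0}]'

```text
time_s: 9.07
tool_pos: [0.623, 0.1991, 0.1654]
tool_rot: [180.0, -0.1, 175.2]
force: [-0.1, -0.9, 0.5]
grip_width: 0.0007
```

Call:
send_rows --series '[{"travel": [0,0,4],"dr": [0,0,0],"claw": 0},{"travel": [0,0,8],"dr": [0,0,0],"claw": 0},{"travel": [0,0,9.5],"dr": [0,0,0],"claw": 0},{"travel": [0,0,9.5],"dr": [0,0,0],"claw": 0}]'

```text
time_s: 9.4
tool_pos: [0.6188, 0.1936, 0.0678]
tool_rot: [-179.8, -0.4, 174.8]
force: [0.1, 0.3, -0.4]
grip_width: 0.0003
```

```bash
python3 - <<'E'
from h import *
tcp_uv()
fit("side",(.5355,.0956,.0))
E
```

```text
t 9.4 tcp uv mm [ 79.  102.3] z 0.0678 yaw 174.8 F [ 0.1  0.3 -0.4]
side uv mm [ 8.2 11.4] rel yaw 5.14 1-IoU 0.052
```

Call:
send_rows --series '[{"travel": [-0.1,-1.0,0],"dr": [0,0,0],"claw": 0},{"travel": [-0.1,-1.8,0],"dr": [0,0,0],"claw": 0},{"travel": [-0.1,-2.1,0],"dr": [0,0,0],"claw": 0},{"travel": [-0.1,-2.4,0],"dr": [0,0,0],"claw": 0},{"travel": [-0.1,-2.7,0],"dr": [0,0,0],"claw": 0},{"travel": [-0.1,-3.0,0],"dr": [0,0,0],"claw": 0},{"travel": [-0.1,-3.2,0],"dr": [0,0,0],"claw": 0},{"travel": [-0.1,-3.4,0],"dr": [0,0,0],"claw": 0},{"travel": [-0.1,-3.6,0],"dr": [0,0,0],"claw": 0},{"travel": [-0.1,-3.8,0],"dr": [0,0,0],"claw": 0},{"travel": [-0.1,-3.8,0],"dr": [0,0,0],"claw": 0}]'

```text
time_s: 10.37
tool_pos: [0.621, 0.1575, 0.0729]
tool_rot: [180.0, 0.1, 174.9]
force: [0.4, 2.2, 0.2]
grip_width: 0.0005
```

Call:
send_rows --series '[{"travel": [0,2.5,0],"dr": [0,0,0],"claw": 0},{"travel": [0,2.5,-4],"dr": [0,0,0],"claw": 0},{"travel": [0,2.5,-8],"dr": [0,0,0],"claw": 0},{"travel": [8,-2,-12],"dr": [0,0,0],"claw": 0},{"travel": [8,-6,-20],"dr": [0,0,0],"claw": 0},{"travel": [8,-6,-24],"dr": [0,0,0],"claw": 0},{"travel": [8,-6,-28],"dr": [0,0,0],"claw": 0},{"travel": [8,-6,-28],"dr": [0,0,0],"claw": 0},{"travel": [8,-6,-28],"dr": [0,0,0],"claw": 0},{"travel": [8,-6,-28],"dr": [0,0,0],"claw": 0}]'

```text
time_s: 11.2
tool_pos: [0.537, 0.1018, 0.3608]
tool_rot: [179.8, 0.6, 174.7]
force: [0.7, -0.7, 1.0]
grip_width: 0.0006
```

```bash
python3 - <<'E'
from h import *
tcp_uv()
fit("scene",(.5355,.0956,-.05))
fit("side",(.5355,.0956,-.05))
c=env.calibration("wrist");np.savez("w1.npz",**c);im=env.read_camera("wrist");cv2.imwrite("pics/w1.png",im)
fit("wrist",(.5355,.0956,-.05),im)
E
```

```text
t 11.2 tcp uv mm [5.7 3.5] z 0.3608 yaw 174.7 F [ 0.7 -0.7  1. ]
scene uv mm [1.9 2.8] rel yaw 3.31 1-IoU 0.011
side uv mm [6.1 8.6] rel yaw 3.23 1-IoU 0.059
wrist uv mm [3.1 2. ] rel yaw 3.22 1-IoU 0.027
```

View pics/w1.png

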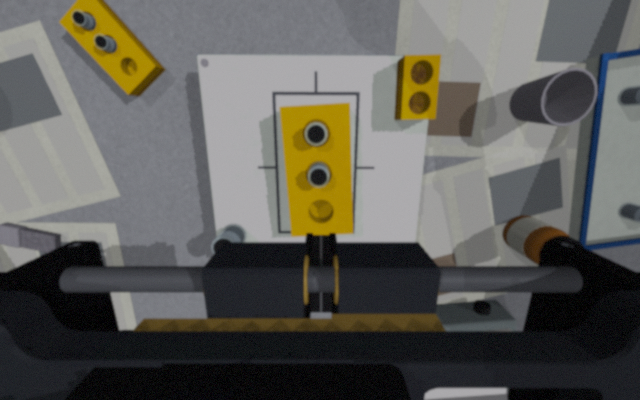

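The wrist view shows rack3 nearly straight inside the outline, with outline top corners at (274,93) and (358,93), side ticks at row 167, and the jar and rack2 in place. The platform centreline is visible, so I'll shift +u to see the far end and enlarge.

Call:
send_rows --series '[{"travel": [-4,0,0],"dr": [0,0,0],"claw": 0},{"travel": [-8,0,0],"dr": [0,0,0],"claw": 0},{"travel": [-12,0,0],"dr": [0,0,0],"claw": 0},{"travel": [-12,0,0],"dr": [0,0,0],"claw": 0},{"travel": [-12,0,0],"dr": [0,0,0],"claw": 0},{"travel": [-12,0,0],"dr": [0,0,0],"claw": 0}]'

```text
time_s: 11.85
tool_pos: [0.6544, 0.0941, 0.3497]
tool_rot: [-179.9, -0.3, 174.9]
force: [0.1, -0.1, -0.0]
grip_width: 0.0007
```

```bash
python3 - <<'E'
from h import *
tcp_uv()
fit("scene",(.5355,.0956,-.05))
c=env.calibration("wrist");np.savez("w2.npz",**c);im=env.read_camera("wrist");cv2.imwrite("pics/w2.png",im)
fit("wrist",(.5355,.0956,-.05),im)
q=[]
for u,v in[(-.13,0),(.13,0),(0,.09),(0,-.09)]:
    p=np.r_[R(OY)@[u,v]+O,.05];T=c["cam_to_world"];k=(p-T[:3,3])@T[:3,:3];q.append((k[0]/k[2]*c["fx"]+c["cx"],k[1]/k[2]*c["fy"]+c["cy"]))
q=np.array(q);lo=np.maximum(q.min(0)-15,0).astype(int);hi=q.max(0).astype(int)+15
a=im[lo[1]:hi[1],lo[0]:hi[0]];s=min(800/a.shape[1],600/a.shape[0],3);s=int(s);print(lo,hi,s)
cv2.imwrite("pics/w2c.png",cv2.resize(a,None,fx=s,fy=s,interpolation=cv2.INTER_CUBIC))
E
```

```text
t 11.85 tcp uv mm [123.3   6.3] z 0.3497 yaw 174.9 F [ 0.1 -0.1 -0. ]
scene uv mm [1.9 2.8] rel yaw 3.31 1-IoU 0.011
wrist uv mm [3.7 2.3] rel yaw 3.48 1-IoU 0.01
[243   0] [390 189] 3
```

View pics/w2c.png

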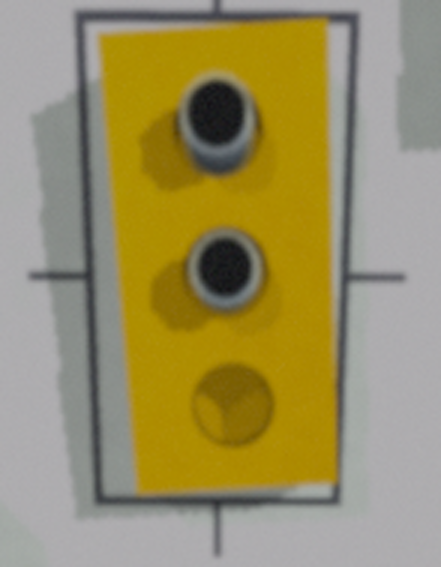

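The outline's four line corners are at crop (80,15), (354,15), (338,499), (100,499). The rack top corners are at (99,36), (327,18), (336,484), (137,493). I'll compute both from the same picture so calibration errors cancel.

```bash
cat >> h.py <<'E'
def wr(oc,rc,off,s,f):
    c={k:(v if v.ndim else float(v)) for k,v in np.load(f).items()}
    P=ray("wrist",crop(oc,*off,s),.05,c);Q=ray("wrist",crop(rc,*off,s),.095,c)
    sg=[(-1,-1),(-1,1),(1,1),(1,-1)]
    o,e=rect(P,(.233,.133),sg,[.53,.1,-.09]);r,e2=rect(Q,(.2,.1),sg,[.53,.1,-.05])
    print("outline",np.round(o[:2],4),np.round(np.degrees(o[2]),2),"err",e.round(4),"sides",np.linalg.norm(np.diff(P,axis=0),axis=1).round(4))
    print("rel mm",np.round(R(o[2]).T@(r[:2]-o[:2])*1e3,1),"yaw",np.degrees(r[2]-o[2]).round(2),"err",e2.round(4))
E
python3 - <<'E'
from h import *
wr([(80,15),(354,15),(338,499),(100,499)],[(99,36),(327,18),(336,484),(137,493)],(243,0),3,"w2.npz")
E
```

```text
outline [0.5305 0.0965] -5.06 err 0.0014 sides [0.1304 0.2306 0.1313]
rel mm [4.3 4.2] yaw 3.07 err 0.0014
```

One more tap at the +x end should take out both yaw (+3°) and v (+4 mm). I'll angle it toward −u to recover the +4 mm in u as well.

Call:
send_rows --series '[{"travel": [3.2,3,0],"dr": [0,0,0],"claw": 0},{"travel": [3.2,7,0],"dr": [0,0,0],"claw": 0},{"travel": [3.2,8.9,2],"dr": [0,0,0],"claw": 0},{"travel": [3.2,8.9,6],"dr": [0,0,0],"claw": 0},{"travel": [3.2,8.9,10],"dr": [0,0,0],"claw": 0},{"travel": [3.2,8.9,14],"dr": [0,0,0],"claw": 0},{"travel": [3.2,8.9,18],"dr": [0,0,0],"claw": 0},{"travel": [3.2,8.9,22],"dr": [0,0,0],"claw": 0},{"travel": [3.2,8.9,26],"dr": [0,0,0],"claw": 0},{"travel": [3.2,8.9,27.8],"dr": [0,0,0],"claw": 0},{"travel": [3.2,8.9,27.8],"dr": [0,0,0],"claw": 0},{"travel": [3.2,8.9,27.8],"dr": [0,0,0],"claw": 0}]'

```text
time_s: 12.95
tool_pos: [0.6302, 0.186, 0.0755]
tool_rot: [180.0, -0.0, 174.9]
force: [0.5, -1.5, 0.9]
grip_width: 0.0005
```

```bash
python3 - <<'E'
from h import *
tcp_uv()
E
```

```text
t 12.95 tcp uv mm [91.1 95.7] z 0.0755 yaw 174.9 F [ 0.5 -1.5  0.9]
```

Call:
send_rows --series '[{"travel": [0,-1.2,0],"dr": [0,0,0],"claw": 0},{"travel": [0,-2.2,0],"dr": [0,0,0],"claw": 0},{"travel": [0,-2.6,0],"dr": [0,0,0],"claw": 0},{"travel": [0.1,-2.8,0],"dr": [0,0,0],"claw": 0},{"travel": [0.2,-3.0,0],"dr": [0,0,0],"claw": 0},{"travel": [0.35,-3.2,0],"dr": [0,0,0],"claw": 0},{"travel": [0.5,-3.4,0],"dr": [0,0,0],"claw": 0},{"travel": [0.6,-3.6,0],"dr": [0,0,0],"claw": 0},{"travel": [0.7,-3.8,0],"dr": [0,0,0],"claw": 0},{"travel": [0.7,-3.8,0],"dr": [0,0,0],"claw": 0}]'

```text
time_s: 13.78
tool_pos: [0.6204, 0.1481, 0.0745]
tool_rot: [-180.0, -0.0, 174.9]
force: [1.8, 1.0, 0.8]
grip_width: 0.0009
```

Call:
send_rows --series '[{"travel": [0,2.5,0],"dr": [0,0,0],"claw": 0},{"travel": [0,2.5,-4],"dr": [0,0,0],"claw": 0},{"travel": [0,2.5,-8],"dr": [0,0,0],"claw": 0},{"travel": [-2,-2,-12],"dr": [0,0,0],"claw": 0},{"travel": [-4,-6,-18],"dr": [0,0,0],"claw": 0},{"travel": [-4,-6,-24],"dr": [0,0,0],"claw": 0},{"travel": [-4,-6,-28],"dr": [0,0,0],"claw": 0},{"travel": [-4,-6,-28],"dr": [0,0,0],"claw": 0},{"travel": [-4,-6,-28],"dr": [0,0,0],"claw": 0},{"travel": [-4,-6,-28],"dr": [0,0,0],"claw": 0},{"travel": [-4,-6,-28],"dr": [0,0,0],"claw": 0}]'

```text
time_s: 14.7
tool_pos: [0.6553, 0.0835, 0.3555]
tool_rot: [-180.0, 0.1, 174.8]
force: [-0.0, 0.3, -0.0]
grip_width: 0.0004
```

```bash
python3 - <<'E'
from h import *
tcp_uv()
fit("scene",(.5355,.0956,-.05))
c=env.calibration("wrist");np.savez("w3.npz",**c);im=env.read_camera("wrist");cv2.imwrite("pics/w3.png",im)
fit("wrist",(.5355,.0956,-.08),im)
a=im[0:195,235:395];cv2.imwrite("pics/w3c.png",cv2.resize(a,None,fx=3,fy=3,interpolation=cv2.INTER_CUBIC))
E
```

```text
t 14.7 tcp uv mm [125.1  -4.2] z 0.3555 yaw 174.8 F [-0.   0.3 -0. ]
scene uv mm [-0.8 -1.9] rel yaw 0.24 1-IoU 0.012
wrist uv mm [-0.2 -2.7] rel yaw 0.68 1-IoU 0.026
```

View pics/w3c.png

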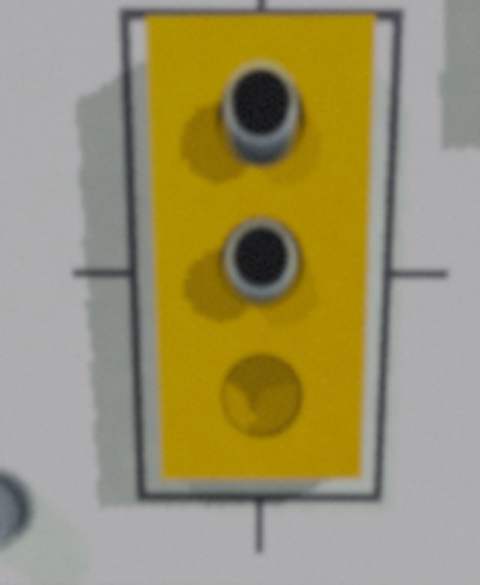

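Rack3 now sits straight and even in the outline. Corners: outline (125,13), (400,13), (379,496), (142,496); rack top (146,16), (376,15), (360,476), (163,477). I'll get numbers for these and check the bystanders.

```bash
python3 - <<'E'
from h import *
wr([(125,13),(400,13),(379,496),(142,496)],[(146,16),(376,15),(360,476),(163,477)],(235,0),3,"w3.npz")
a=cv2.imread("pics/scene0.png");b=env.read_camera("scene")
for n,(y,x) in dict(jar=(slice(210,255),slice(236,270)),rack2=(slice(175,235),slice(430,480))).items():
    print(n,cv2.absdiff(a[y,x],b[y,x]).mean(), cv2.phaseCorrelate(*[cv2.cvtColor(i[y,x],6).astype(np.float32) for i in(a,b)]))
E
```

```text
outline [0.5305 0.0966] -5.24 err 0.0013 sides [0.1314 0.2308 0.1312]
rel mm [ 0.4 -0.2] yaw 0.3 err 0.0013
jar 4.3760348583878 ((-0.03011352322993588, 0.4662781077244347), 0.9833250709521918)
rack2 14.551333333333334 ((0.04528018804268186, 0.12829822531429258), 0.6475198077360789)
```

```bash
python3 -c "
from cell import env
print(env.sign_off())"
```

```text
the job is handed in; nothing more can be done
None
```

I lined rack3 up with the painted outline in five gentle fingertip pushes and handed the job in at about 15 s of the 54 s. The pushes alternated between the −y side near the −x end and the +y side near the +x end, with the last two both at the +x end. Nothing was lifted, and the wrist-force readings between moves never exceeded about 6 N.

**Rack3:** the last wrist picture puts it 0.4 mm and −0.2 mm from the outline's centre and turned 0.3°. The scene camera's outline position came from the first pictures and differs by about 2 mm. Against that, it reads −0.8 mm, −1.9 mm and 0.2°. I trusted the wrist figure because it takes rack and outline from the same picture.

**Side camera:** its automatic fits were biased by several mm, so I used them only as a rough cross-check.

**Jar and rack2:** neither shifted by more than 0.5 pixel between the first and last scene pictures. The rack2 match was weaker, probably because of shadows. The gripper ended clear of everything, above the platform.

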